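Tip the sorted ferrites into the radio-desk drawer, shut it and latch it

TASK

Put the three clip-on ferrites away: pick up the aluminium sorting tray by its handle and tip it so that they slide off its open side into the empty left compartment of the half-open drawer, keeping the tray low because ferrite is brittle, then set the empty tray back flat on the blue mat. Push the drawer fully shut and turn the black-knobbed brass handle until it has ridden up over the keeper and dropped into the low notch, leaving the other things on the desk where they are.

Things in the scene. Friction and masses are not known exactly. Their poses are not given: they have to be found in the camera images.
- tray_handle (a point): Grip point in the middle of the tray's pale wooden handle: a straight level bar 95 mm long, 20 mm wide, 24 mm high; the point is at its mid height, 42 mm above the tray's underside. Axes are the tray's: x runs along the handle towards the tray pan, y towards the pan's open side, z up. The tray weighs about 0.2 kg empty and 0.43 kg loaded.
- tray_centre (a point): Centre of the aluminium tray pan on its floor (2 mm above the underside), 110 mm along +x from tray_handle. The pan is 130 mm (x) by 110 mm (y), with 18 mm rims on three sides; the fourth side (+y, to the left when the handle points to the robot) is open, without a rim. Axes as tray_handle.
- tray_lip (a point): Middle of the pan's open edge, 55 mm along +y from tray_centre, at floor height.
- ferrite0_centre (a point): Centre of the beige clip-on ferrite, a rounded block 60 x 28 x 28 mm with a bore through its ends, about 75 g; x along its 60 mm length. It lies on the tray with its length roughly along the tray's y, and slides on the tilted pan at about 20 to 27 degrees.
- ferrite1_centre (a point): Centre of the mid-grey clip-on ferrite, same size.
- ferrite2_centre (a point): Centre of the black clip-on ferrite, same size.
- mat: Thin blue bench mat fixed on the desk, 300 mm (x) by 220 mm (y), 3 mm thick; origin at the centre of its underside. The tray starts on it.
- drawer (a joint): How far the shallow teak drawer is pulled out, m: 0 is fully shut against the riser, larger is more open. It slides towards the robot (the -x of point bin) and needs about 4 N to move.
- bin (a point): Centre of the floor of the drawer's empty left compartment, 18 mm above the desk. x into the drawer (its closing direction), y left, z up. The compartment is 170 mm (x) by 170 mm (y); walls at left, right and back rise 50 mm above its floor; the drawer front (robot's side) is 101 mm high above the desk, its inner face 86 mm along -x from here. Moves with the drawer.
- riser: Fixed teak riser into which the drawer shuts, 420 mm (y) wide, 330 mm deep, its top 105 mm above the desk. Origin on the desk under the middle of its front edge; x into its depth, y left. Radios up to 190 mm above the desk stand on it, from 115 mm behind the front edge. The drawer's right half holds a multimeter, desoldering pump, hex keys and coil form in fitted foam, all below 80 mm.
- front_face (a point): Point on the plain outer face of the drawer front for pushing, 60 mm above the desk and 80 mm left of the middle, where the flat brass ring pull hangs (52 mm wide). The face spans 420 mm; axes as bin; it moves with the drawer and stands 25 mm in front of the riser's front edge when shut.
- pivot (a point): On the vertical axis of the brass latch, at the riser's top (105 mm above the desk), 34 mm behind the riser's front edge and 100 mm to the right of its middle. Axes as bin. It does not move with the drawer.
- knob (a point): Middle (half-way up) of the upright black knob at the end of the latch handle, 24 mm in diameter, 38 mm tall, 95 mm from the pivot and 40 mm above the riser's top. A 14 mm wide brass bar leads from the pivot to its foot, its top 14 mm below this point. x of this point points from the knob to the pivot.
- latch (a joint): Angle of the latch handle, rad, counter-clockwise from above: at 0 the handle points out over the drawer (the -x of pivot); at 1.57 it lies along the riser's front edge (the -y of pivot) and the nib on its short tongue stands over the notch. Stops at -0.3 and 1.63. Turning it takes up to about 3 N at the knob; it stays where it is left outside the notch.
- latch_lift (a joint): Height of the sprung latch handle, m: 0 while the nib rests on the riser's top; with the drawer fully shut it climbs the brass keeper on the drawer front from about 0.95 rad to about +0.006 at 1.25 to 1.4 rad, and then drops to about -0.004 in the notch at about 1.5 to 1.6 rad. A spring and its weight press it down with about 3 N.
- coil_form: Bystander: brown coil form standing on end, 38 mm in diameter, 70 mm tall; origin at its underside.
- morse_paddle: Bystander: Morse paddle on a steel base 75 x 70 mm, 40 mm tall; origin at its underside.
- handheld_radio: Bystander: black handheld radio standing up, 34 x 58 x 115 mm with a stub aerial to 190 mm; origin at its underside.
- mug: Bystander: blue mug, 80 mm wide, 92 mm tall; origin at its underside.
- screwdriver: Bystander: orange screwdriver 180 mm long lying on the desk; origin at its underside.
- logbook: Bystander: closed book 210 x 148 x 13 mm; origin at its underside.
Not all that is in view belongs to the job. Leave any turquoise look-alike of the part that bears ferrite2_centre alone. What is shaped like the part that bears ferrite0_centre but red is not meant.

How it is judged:
By the outcome, as a careful person would: the job done as asked, in the order asked, and still so for the second after the job is handed in, with the robot touching nothing.
It also fails if it takes over 72 s, if anything falls off the work surface, if the arm or the gripper's body presses on something with over 40 N, if the wrist force passes 120 N, or if a joint passes its speed limit or range.

ROBOT

A 7-joint arm with a two-finger parallel gripper is mounted at the origin on the work surface. World frame = base frame: x ahead of the robot, y to its left, z up, the work surface at z = 0. Lengths are in m, angles in rad, forces in N, time in s.
With the tool pointing down it reaches from about 0.4 to 0.85 m from the base axis. Payload 4.5 kg.
Tool frame: the origin (TCP) lies midway between the tips of the shut fingers; the grasp point (between the pads) lies 19 mm behind it (bot.grasp_offset is the distance from the TCP to the grasp point, in m); z points along the fingers, y is the line along which they close (so a half turn about z gives the same grasp; the last joint's range is limited). The gripper opens to 88 mm and grips with 3 to 60 N. Pads are 18 mm wide; open, the fingers measure 123 mm over their backs; the gripper's body (75 mm by 187 mm) begins 45 mm behind the grasp point.
Start: joints at [1.234, 0.689, -0.195, 1.565, 0.157, 0.902, -0.215], TCP at [0.227, -0.583, 0.239] pointing down, gripper open.
Joint ranges: [-3.01, 3.01], [-0.46, 2.08], [-1.47, 1.51], [0.13, 2.56], [-1, 4.14], [0.04, 2.09], [-2.66, 2.66]. Speed limits (rad/s): [2.57, 2.57, 3.14, 3.14, 3.14, 3.14, 3.14].

INTERFACE

Orientations are given as a unit quaternion [w, x, y, z].
In Python, from plant import state, imaging, bot gives the robot as it stands. The module is installed in compiled form; this text tells all that it offers.
- The arm moves only by the tool apply_moves, never from a script. Its argument "increments" is a list that holds one entry, the list of rows, each a list of 7 numbers: the shift along the tool's x, y, z in m, then the turn, a rotation vector about the tool's x, y, z in rad, then the finger opening in m, from 0 to 0.0881. In form: [[[tx, ty, tz, ax, ay, az, gripper], ...]]. A call has 1 to 8 rows; each row shifts and turns the commanded pose from where the row before left it, along the tool's axes as they then stand; what a row does not reach is not made up. A row lasts 1/12 s, in which the tool goes at most 41.7 mm and 7.16 degrees, less where a joint would pass 70% of its speed; a pose out of reach is approached as far as the arm can. A call with a gripper value outside its range is refused whole. The fingers move at their own pace and stop on an object; "force" is the grip in N (left out, the last holds). Time passes only in rows, so rows that do not move let the fingers close. It gives the time, the measured TCP pose, the force, the opening and the grip force at its end, in the units of the state.
- state(): the state, without advancing time (a new reading comes with each control period).
- imaging.snapshot(name): name is "scene" or "top"; returns a dict with "color" (420x560x3 uint8, red, green, blue), "fx", "fy", "cx", "cy" (pixels), "k1" (the pictures are not rectified: a ray, as slopes to the right and down, at radius r is drawn at 1 + k1 r^2 times it, then the intrinsics apply), "xyz" and "attitude" of the camera in the world. Camera axes: x right, y down, z forward; pixel columns grow to the right and rows downward; lengths in m; the calibration is good to about 2 mm. A picture is of the moment at which its call begins. There is no depth.
- bot.sign_off(): hands the job in; it is judged then, once.
Trained networks look in a picture, given as the dict that the camera call returned (one of the last four; its "shot" number tells which), for a name from the list of things; names that differ only in an ending like _2 or _b are one class to them, and where a whole thing is asked for, a point or a joint stands for the part that bears it (a point fixed in the world has none). Each returns a list of dicts, best first, with "p" (0 to 1); they miss things now and then, are a little off and sometimes report something else, mostly with a low value. They report only what shows in the picture. A call takes as long as a camera call. They do not tell look-alikes from the thing itself.
- imaging.cut_out(picture, label): "region" (420x560 bool, what is visible of it) and "extent" ([left, top, width, height] in pixels, round what is visible of it).
The state is a dict: "time_s": time; "q": joint angles; "dq": joint speeds; "joint_torque": joint torques, N m; "ee_pos": TCP position; "orientation": TCP orientation; "force": force on the tool from outside, world axes, zero at the start; "moment": the same for the moment, N m; "opening": finger opening in m; "grip_force": force on a finger pad.
Only numpy, scipy, OpenCV 4.12 (cv2) and the standard library are available. Lean on these libraries where they do the work, as an engineer would, in place of code of your own. Each camera call takes 0.05 s, during which the arm holds its last target. There are 200 camera calls.

## Working session

There is one attempt and no reset: what is moved stays moved. The work goes in short steps, Python scripts to look and compute and a tool call to move; the robot and the scene stay as the last step left them, time stands still between calls to the robot, and variables do not carry over. Pictures are saved under pics/ and viewed, at most 10 in all, crops included, and the job is handed in when it is done.

Besides the shell and the picture viewer there is one more tool, called after "Emit:" as name([rows], argument=value, ...), one row to a line, values as JSON. apply_moves: Moves the arm, as the interface text tells. Its arguments: {"type":"object","properties":{"increments":{"type":"array","items":{"type":"array","items":{"type":"array","items":{"type":"number"}}}},"force":{"type":"number"}},"required":["increments"]}

```bash
mkdir -p pics
cat > h.py <<'E'
import numpy as np, cv2
from scipy.spatial.transform import Rotation as R
from plant import state, imaging, bot
def rot(q): return R.from_quat([q[1],q[2],q[3],q[0]]).as_matrix()
def save(p,n): cv2.imwrite('pics/'+n,p['color'][:,:,::-1])
def ray(p,u,v):
    x,y=(u-p['cx'])/p['fx'],(v-p['cy'])/p['fy']; a,b=x,y
    for _ in range(20):
        s=1+p['k1']*(a*a+b*b); a,b=x/s,y/s
    return rot(p['attitude'])@np.array([a,b,1.])
def at(p,u,v,z):
    d=ray(p,u,v); c=np.array(p['xyz']); return c+d*(z-c[2])/d[2]
def proj(p,X):
    c=rot(p['attitude']).T@(np.array(X)-p['xyz']); a,b=c[:2]/c[2]; s=1+p['k1']*(a*a+b*b)
    return np.array([a*s*p['fx']+p['cx'],b*s*p['fy']+p['cy']])
def tri(o):  # list of (p,u,v)
    A=np.zeros((3,3));b=np.zeros(3);ds=[]
    for p,u,v in o:
        d=ray(p,u,v);d/=np.linalg.norm(d);M=np.eye(3)-np.outer(d,d);A+=M;b+=M@np.array(p['xyz']);ds.append((M,np.array(p['xyz'])))
    X=np.linalg.solve(A,b);return X,[float(np.linalg.norm(M@(X-c))) for M,c in ds]
E
python3 - <<'E'
from h import *
np.set_printoptions(precision=4,suppress=True)
s=imaging.snapshot('scene');t=imaging.snapshot('top')
save(s,'s0.png');save(t,'t0.png')
for n,p in (('s',s),('t',t)):
    print(n,p['fx'],p['cx'],p['cy'],p['k1'],p['xyz'],p['attitude'])
    for l in ['tray_handle','ferrite0_centre','ferrite1_centre','ferrite2_centre','mat','drawer','riser','knob','latch','coil_form','bin']:
        try:
            for r in imaging.cut_out(p,l)[:2]:
                m=r['region'];v,u=np.nonzero(m);print(l,round(r['p'],2),r['extent'],u.mean().round(1),v.mean().round(1),m.sum())
        except Exception as e: print(l,e)
print(state())
E
```

```text
s 387.1611756932047 279.0021226542775 215.3996318354638 0.013039345100847095 [ 0.9628 -0.6106  0.9251] [-0.3657  0.8883  0.254  -0.1124]
tray_handle 0.65 [141.7, 300.1, 74.9, 75.5] 179.9 336.6 1527
ferrite0_centre 0.86 [125.6, 282.7, 14.9, 17.0] 132.0 289.4 233
ferrite0_centre 0.66 [141.2, 300.1, 78.7, 73.3] 180.1 335.7 1260
ferrite1_centre 0.73 [168.8, 330.9, 31.1, 25.2] 184.9 342.0 370
ferrite2_centre 0.95 [230.5, 387.0, 24.6, 30.8] 244.8 401.3 474
ferrite2_centre 0.61 [181.3, 342.2, 28.1, 25.0] 194.8 353.3 347
mat 0.61 [120.3, 283.5, 141.7, 119.5] 196.2 339.4 6742
drawer 0.75 [231.4, 153.9, 118.9, 112.4] 287.9 211.3 5999
riser 0.64 [231.6, 158.8, 231.7, 176.8] 353.6 237.3 23039
knob 0.69 [287.4, 215.6, 38.5, 18.5] 306.5 223.2 256
knob 0.63 [81.5, 340.1, 41.5, 54.9] 99.2 363.7 455
latch 0.7 [285.5, 211.2, 44.9, 22.6] 306.7 222.7 333
coil_form 0.82 [287.6, 334.3, 14.1, 27.0] 295.3 346.6 375
coil_form 0.72 [231.4, 152.9, 118.2, 112.5] 288.1 210.9 6056
t 503.20745494660343 271.1685867970705 217.25971405301618 -0.12940511967666607 [0.3073 0.0312 1.5514] [ 0.054  -0.6948  0.7156 -0.0466
[... 759 characters left out ...]
4] 443.5 196.5 510
latch 0.78 [243.6, 170.0, 26.1, 31.0] 260.2 184.6 227
coil_form 0.65 [346.3, 135.3, 15.3, 17.9] 355.2 142.8 188
bin 0.8 [149.6, 181.4, 146.7, 73.5] 225.3 218.5 8963
{'time_s': 1.2, 'q': array([ 1.2338,  0.6891, -0.1946,  1.5653,  0.1573,  0.9025, -0.2151]), 'dq': array([-0.0003, -0.0005, -0.0006, -0.0017, -0.0005, -0.    ,  0.0005]), 'joint_torque': array([  0.0003, -52.7505,  -1.2672, -15.375 ,  -0.052 ,  -0.0008,
         0.    ]), 'ee_pos': array([ 0.2265, -0.5825,  0.2388]), 'orientation': array([0.    , 0.9829, 0.1844, 0.    ]), 'force': array([ 0.532 , -0.1647, -0.4382]), 'moment': array([-0.0413,  0.02  , -0.0338]), 'grip_force': 0.0, 'opening': 0.08801587325261007}
```

Run:
```python
import cv2
for n in 'st':
    a=cv2.imread(f'pics/{n}0.png'); 
    a=a[130:430,70:470] if n=='s' else a[50:350,120:520]
    cv2.imwrite(f'pics/{n}0c.png',cv2.resize(a,(800,600),interpolation=cv2.INTER_CUBIC) if a.shape[0]==300 else cv2.resize(a,None,fx=2,fy=2,interpolation=cv2.INTER_CUBIC))
```

```text
(no output)
```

View pics/s0c.png

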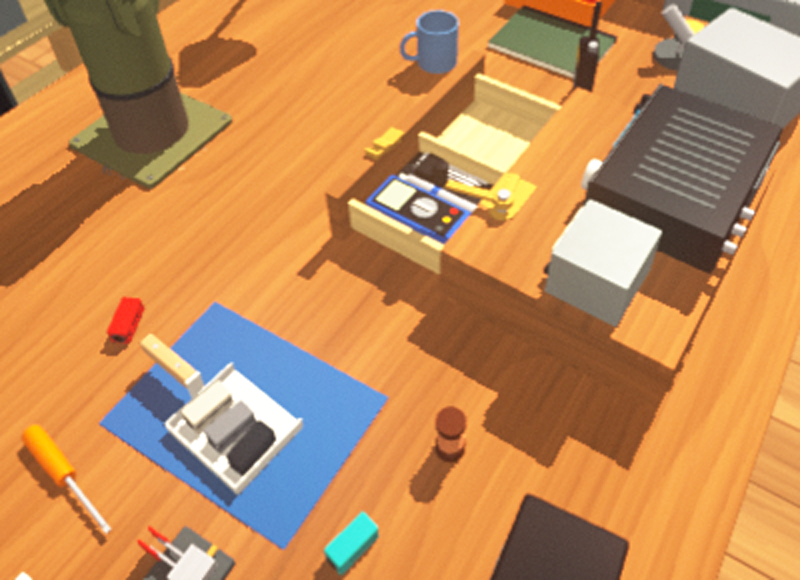

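View pics/t0c.png

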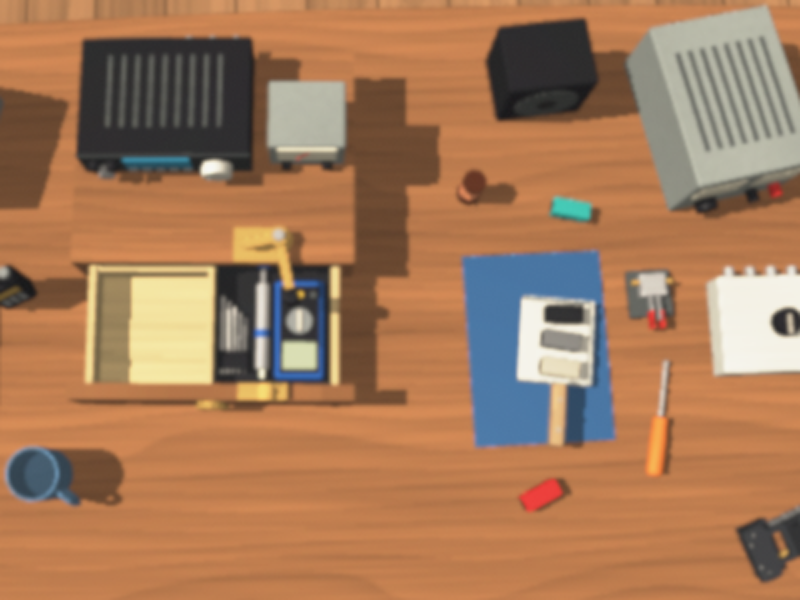

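Run:
```python
import cv2,numpy as np
s=cv2.imread('pics/s0.png');t=cv2.imread('pics/t0.png')
def c(a,x,y):  # 400x300 cell at 5x -> 80x60
    return cv2.resize(a[y:y+60,x:x+80],(400,300),interpolation=cv2.INTER_CUBIC)
def c2(a,x,y): return cv2.resize(a[y:y+100,x:x+133],(400,300),interpolation=cv2.INTER_CUBIC)
m=np.vstack([np.hstack([cv2.resize(t[190:280,350:470],(400,300),interpolation=cv2.INTER_CUBIC),cv2.resize(s[290:380,130:250],(400,300),interpolation=cv2.INTER_CUBIC)]),
 np.hstack([c2(t,155,155),c2(s,225,160)])])
cv2.imwrite('pics/m.png',m)
```

```text
(no output)
```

View pics/m.png

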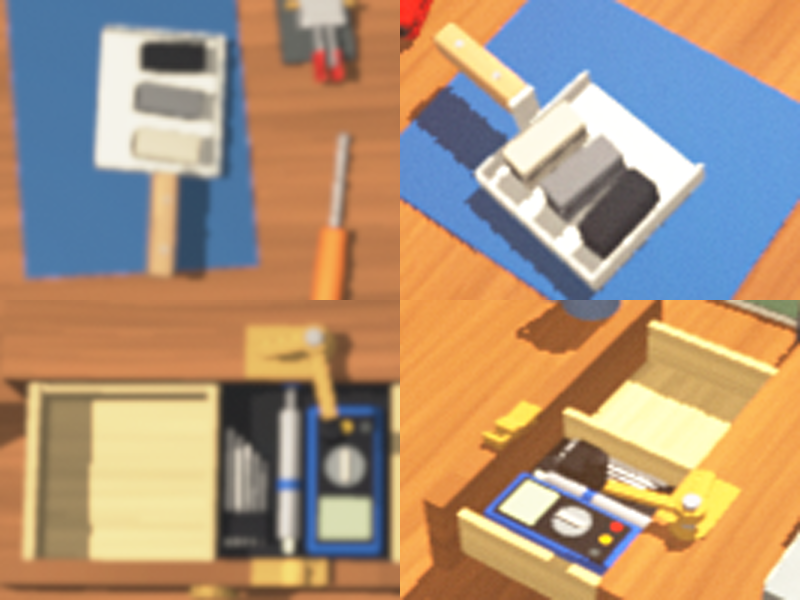

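```bash
cat > m.py <<'E'
from h import *
np.set_printoptions(precision=4,suppress=True)
s=imaging.snapshot('scene');t=imaging.snapshot('top')
T=lambda u,v:(t,350+u*.3-.35,190+v*.3-.35); S=lambda u,v:(s,130+(u-400)*.3-.35,290+v*.3-.35)
D=lambda u,v:(t,155+u*.3325-.33,155+(v-300)/3-.33); E=lambda u,v:(s,225+(u-400)*.3325-.33,160+(v-300)/3-.33)
E
python3 - <<'E'
from m import *
print('corners top rim z.023');
for n,c in dict(fl=(104,26),fr=(226,35),nr=(219,177),nl=(95,166)).items(): print(n,at(*T(*c),.023),at(*T(*c),.005))
print('handle end',at(*T(159.5,274),.057),'start',at(*T(164,175),.057))
print('tri hend',tri([T(159.5,274),S(443,30)]),'tri fr',tri([T(226,35),S(705,168)]),
 'tri nr', tri([T(219,177),S(597,290)]))
print('tri fl',tri([T(104,26),S(587,74)]))
print('pivot top tri',tri([D(315,337),E(691,502)]), 'barend',at(*D(328,415),.131),at(*E(582,465),.145))
print('divider top near', at(*D(216,558),.068),'far',at(*D(217,384),.068),'left wall in',at(*D(42,385),.068),at(*D(40,558),.068))
print('riser edge', at(*D(25,381),.105),at(*D(398,381),.105),'front top edge L', at(*D(0,560),.101), at(*D(398,560),.101))
print('front outer', at(*D(0,588),.101), at(*D(398,586),.101))
print('front corner scene tri tops: right drawer front top', tri([(t,296,251),E(427,503)]), 'divider near tri',tri([D(216,558),E(565,412)]),'leftwall far tri', tri([D(30,384),E(775,375)]),'riser R front corner',at(t,120+355*.5,50+265*.5,.105),at(t,120+72*.5,50+263*.5,.105))
E
```

```text
corners top rim z.023
fl [ 0.5784 -0.2974  0.023 ] [ 0.5815 -0.3012  0.005 ]
fr [ 0.5666 -0.4119  0.023 ] [ 0.5696 -0.4172  0.005 ]
nr [ 0.4343 -0.3961  0.023 ] [ 0.4357 -0.4012  0.005 ]
nl [ 0.4482 -0.2813  0.023 ] [ 0.4499 -0.2849  0.005 ]
handle end [ 0.3465 -0.3272  0.057 ] start [ 0.4349 -0.3365  0.057 ]
tri hend (array([ 0.3463, -0.3287,  0.0525]), [0.0005185599180716565, 0.0005185599180717133]) tri fr (array([ 0.5838, -0.358 ,  0.1041]), [0.043282146886030354, 0.043282146886030146]) tri nr (array([ 0.476 , -0.4081, -0.1333]), [0.042408887823937154, 0.04240888782393712])
tri fl (array([ 0.538 , -0.3014,  0.1338]), [0.03461217988571226, 0.03461217988571223])
pivot top tri (array([0.6582, 0.073 , 0.1366]), [0.00028953472039472286, 0.0002895347203947353]) barend [0.5823 0.0625 0.131 ] [0.5511 0.0548 0.145 ]
divider top near [0.4542 0.1781 0.068 ] far [0.6297 0.1743 0.068 ] left wall in [0.6347 0.3516 0.068 ] [0.4591 0.3534 0.068 ]
riser edge [0.6312 0.3606 0.105 ] [ 0.619  -0.0062  0.105 ] front top edge L [0.4549 0.3857 0.101 ] [ 0.4438 -0.0004  0.101 ]
front outer [0.4275 0.3856 0.101 ] [0.4187 0.0004 0.101 ]
front corner scene tri tops: right drawer front top (array([ 0.4175, -0.0244,  0.0893]), [0.002210995385615293, 0.0022109953856152818]) divider near tri (array([0.4537, 0.1776, 0.0716]), [0.0001554746915885455, 0.000155474691588678]) leftwall far tri (array([0.6279, 0.3577, 0.0732]), [0.008279059691759903, 0.008279059691759977]) riser R front corner [ 0.6156 -0.0369  0.105 ] [0.6324 0.3816 0.105 ]
```

```bash
cat >> h.py <<'E'
def toolR(yaw,roll=0,pitch=0): return (R.from_euler('z',yaw)*R.from_euler('y',pitch)*R.from_euler('x',-roll)).as_matrix()@np.diag([1,-1,-1])
def plan(pos,Rt,n,st=None):
    """rotation first (about TCP), then straight shift in final axes"""
    st=st or state(); R0=rot(st['orientation']); 
    rv=R.from_matrix(R0.T@Rt).as_rotvec(); d=Rt.T@(np.array(pos)-st['ee_pos'])
    print('rot',rv.round(3),'shift(final axes)',d.round(4),'per row',(rv/n).round(4),(d/n).round(4),'world now',np.round(st['ee_pos'],4),'t',st['time_s'],'F',np.round(st['force'],1))
E
python3 - <<'E'
from h import *
plan([.393,-.333,.12],toolR(-.118),8)
E
```

```text
rot [ 0.    -0.     0.489] shift(final axes) [ 0.136  -0.2674  0.1187] per row [ 0.     -0.      0.0611] [ 0.017  -0.0334  0.0148] world now [ 0.2265 -0.5825  0.2387] t 1.3 F [-0.5  0.1 -0.4]
```

Emit:
apply_moves([
  [[0,0,0.015,0,0,0.122,0.06],[0,0,0.02,0,0,0.122,0.06],[0,0,0.02,0,0,0.122,0.06],[0,0,0.02,0,0,0.123,0.06],[0.017,-0.0334,0.005,0,0,0,0.06],[0.017,-0.0334,0.005,0,0,0,0.06],[0.017,-0.0334,0.005,0,0,0,0.06],[0.017,-0.0334,0.005,0,0,0,0.06]],
], force=60)

```text
time_s: 1.97
ee_pos: [0.3105, -0.4567, 0.1435]
orientation: [0.0, 0.998, -0.059, 0.0]
force: [0.8, 0.5, 0.3]
opening: 0.06
grip_force: 0.0
```

Emit:
apply_moves([
  [[0.017,-0.0334,0.005,0,0,0,0.06],[0.017,-0.0334,0.005,0,0,0,0.06],[0.017,-0.0334,0.005,0,0,0,0.06],[0.017,-0.0334,0.008,0,0,0,0.06],[0,0,0,0,0,0,0.06],[0,0,0,0,0,0,0.06]],
])

```text
time_s: 2.47
ee_pos: [0.3951, -0.3305, 0.1204]
orientation: [-0.001, 0.998, -0.056, 0.0]
force: [0.1, -0.1, -0.2]
opening: 0.06
grip_force: 0.0
```

Run:
```python
from m import *
plan([.393,-.333,.030],toolR(-.118),4)
save(s,'s1.png');save(t,'t1.png')
a=cv2.resize(t['color'][170:290,340:450,::-1],(385,420),interpolation=cv2.INTER_CUBIC);b=cv2.resize(s['color'][260:400,110:250,::-1],(415,420),interpolation=cv2.INTER_CUBIC)
cv2.imwrite('pics/m1.png',np.hstack([a,b]))
```

```text
rot [ 0.001 -0.    -0.001] shift(final axes) [ 0.0001 -0.0011  0.0909] per row [ 0.0003 -0.     -0.0002] [ 0.     -0.0003  0.0227] world now [ 0.3928 -0.3341  0.1209] t 2.5667 F [-1.  -0.5  0.4]
```

View pics/m1.png

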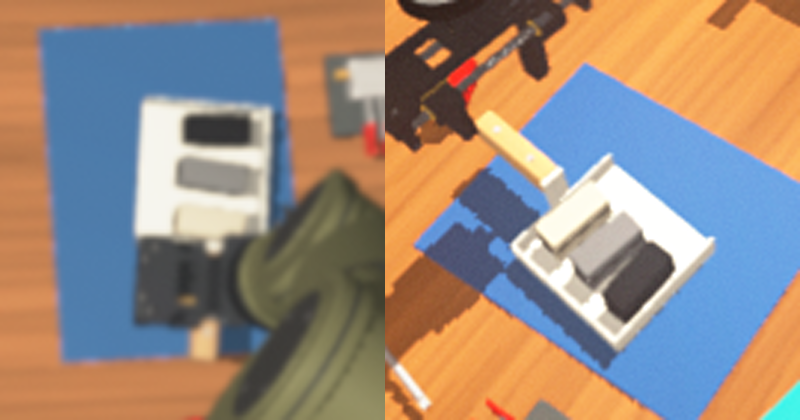

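Emit:
apply_moves([
  [[0,-0.001,0.015,0,0,0,0.06],[0,0,0.02,0,0,0,0.06],[0,0,0.02,0,0,0,0.06],[0,0,0.015,0,0,0,0.06],[0,0,0.011,0,0,0,0.06],[0,0,0.007,0,0,0,0.06],[0,0,0.003,0,0,0,0.06],[0,0,0,0,0,0,0.06]],
])

```text
time_s: 3.23
ee_pos: [0.3928, -0.3329, 0.0295]
orientation: [0.0, 0.998, -0.06, -0.0]
force: [1.3, -0.5, 0.3]
opening: 0.0601
grip_force: 0.0
```

Emit:
apply_moves([
  [[0,0,0,0,0,0,0.035],[0,0,0,0,0,0,0.025],[0,0,0,0,0,0,0.02],[0,0,0,0,0,0,0.01],[0,0,0,0,0,0,0.01],[0,0,0,0,0,0,0.01]],
], force=60)

```text
time_s: 3.73
ee_pos: [0.3933, -0.3325, 0.03]
orientation: [0.0, 0.998, -0.059, 0.0]
force: [-0.2, -0.3, 0.7]
opening: 0.0224
grip_force: 0.4
```

Emit:
apply_moves([
  [[0,0,0,0,0,0,0.005],[0,0,0,0,0,0,0.005],[0,0,0,0,0,0,0.005],[0,0,0,0,0,0,0.005]],
], force=60)

```text
time_s: 4.07
ee_pos: [0.3933, -0.3326, 0.03]
orientation: [0.0, 0.998, -0.059, 0.0]
force: [-0.3, -0.2, 3.5]
opening: 0.0192
grip_force: 60.0
```

Emit:
apply_moves([
  [[0,0,-0.003,0,0,0,0.005],[0,0,-0.006,0,0,0,0.005],[0,0,-0.009,0,0,0,0.005],[0,0,-0.01,0,0,0,0.005],[0,0,-0.008,0,0,0,0.005],[0,0,-0.004,0,0,0,0.005],[0,0,0,0,0,0,0.005],[0,0,0,0,0,0,0.005]],
])

```text
time_s: 4.73
ee_pos: [0.3933, -0.3323, 0.0701]
orientation: [0.0, 0.998, -0.059, 0.0]
force: [-0.1, -0.8, -4.5]
opening: 0.0195
grip_force: 60.0
```

Run:
```python
from m import *
st=state();print(st['moment'],st['force'],st['opening'],st['grip_force'],st['ee_pos'])
save(s,'s2.png');save(t,'t2.png')
a=cv2.resize(t['color'][170:290,340:450,::-1],(385,420),interpolation=cv2.INTER_CUBIC);b=cv2.resize(s['color'][260:400,110:250,::-1],(415,420),interpolation=cv2.INTER_CUBIC)
cv2.imwrite('pics/m2.png',np.hstack([a,b]))
```

```text
[ 0.1384  0.4451 -0.0095] [ 0.244  -0.8431 -4.2223] 0.01950622296545223 59.977334551513195 [ 0.393  -0.332   0.0695]
```

View pics/m2.png

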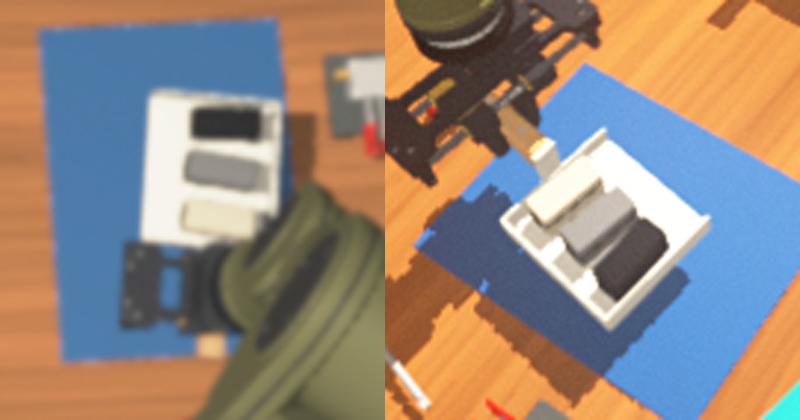

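```bash
cat >> h.py <<'E'
B=np.array([.536,.267,0]); DY=-.040; DR=R.from_euler('z',DY).as_matrix()
def tray_tcp(lx,ly,lz,t):
    """TCP pose for lip at drawer-frame lx,ly, height lz, tilt t"""
    s,c=np.sin(t),np.cos(t)
    h=np.array([lx-.113,ly-.055*c+.040*s,lz+.055*s+.040*c]); tz=np.array([0,-s,-c])
    return B+DR@(h+.015*tz), toolR(DY,t)
def rows(poses,g,st=None):
    """exact tool-frame increments through poses from the present one"""
    st=st or state(); p,Q=np.array(st['ee_pos']),rot(st['orientation']); out=[]
    for (p1,Q1) in poses:
        d=np.round(Q.T@(p1-p),4); w=np.round(R.from_matrix(Q.T@Q1).as_rotvec(),4)
        out.append([float(x)+0. for x in [*d,*w]]+[g]); p=p+Q@d; Q=Q@R.from_rotvec(w).as_matrix()
    for r in out: print(r)
E
python3 - <<'E'
from h import *
for z in (.16,.085):
    p,Q=tray_tcp(-.008,-.032,z,0);print(p)
p,Q=tray_tcp(-.008,-.032,.19,0)
plan(p,Q,16)
E
```

```text
[0.41161772 0.1849083  0.185     ]
[0.41161772 0.1849083  0.11      ]
rot [-0.     0.    -0.078] shift(final axes) [-0.0021 -0.5173 -0.1455] per row [-0.      0.     -0.0049] [-0.0001 -0.0323 -0.0091] world now [ 0.393  -0.332   0.0695] t 4.8333 F [ 0.2 -0.8 -4.2]
```

Emit:
apply_moves([
  [[0,0,-0.01,0,0,-0.0195,0.005],[0,0,-0.02,0,0,-0.0195,0.005],[0,-0.003,-0.022,0,0,-0.0195,0.005],[0,-0.008,-0.022,0,0,-0.0195,0.005],[0,-0.014,-0.022,0,0,0,0.005],[0,-0.02,-0.022,0,0,0,0.005],[0,-0.024,-0.018,0,0,0,0.005],[0,-0.026,-0.0095,0,0,0,0.005]],
])

```text
time_s: 5.5
ee_pos: [0.3977, -0.2375, 0.2175]
orientation: [0.001, 1.0, -0.021, 0.002]
force: [0.9, -0.3, -4.7]
opening: 0.0193
grip_force: 60.0
```

Emit:
apply_moves([
  [[0,-0.028,0,0,0,0,0.005],[0,-0.028,0,0,0,0,0.005],[0,-0.028,0,0,0,0,0.005],[0,-0.028,0,0,0,0,0.005],[0,-0.028,0,0,0,0,0.005],[0,-0.028,0,0,0,0,0.005],[0,-0.028,0,0,0,0,0.005],[0,-0.028,0,0,0,0,0.005]],
])

```text
time_s: 6.17
ee_pos: [0.4056, -0.0121, 0.2156]
orientation: [-0.0, 1.0, -0.02, -0.0]
force: [-0.0, -0.6, -4.4]
opening: 0.0196
grip_force: 60.0
```

Emit:
apply_moves([
  [[0,-0.028,0,0,0,0,0.005],[0,-0.028,0,0,0,0,0.005],[0,-0.028,0,0,0,0,0.005],[0,-0.028,0,0,0,0,0.005],[0,-0.028,0,0,0,0,0.005],[0,-0.024,0,0,0,0,0.005],[0,-0.016,0,0,0,0,0.005],[0,-0.01,0,0,0,0,0.005]],
])

```text
time_s: 6.83
ee_pos: [0.4134, 0.1791, 0.2155]
orientation: [-0.001, 1.0, -0.018, -0.0]
force: [1.2, -0.0, -4.0]
opening: 0.0196
grip_force: 60.0
```

Emit:
apply_moves([
  [[0,-0.006,0,0,0,0,0.005],[0,0,0.01,0,0,0,0.005],[0,0,0.015,0,0,0,0.005],[0,0,0.015,0,0,0,0.005],[0,0,0.01,0,0,0,0.005],[0,0,0.005,0,0,0,0.005],[0,0,0,0,0,0,0.005]],
])

```text
time_s: 7.42
ee_pos: [0.4135, 0.1811, 0.1595]
orientation: [0.001, 1.0, -0.021, -0.001]
force: [-0.3, -0.1, -4.6]
opening: 0.019
grip_force: 60.0
```

Run:
```python
from m import *
p,Q=tray_tcp(-.008,-.032,.085,0); plan(p,Q,8); print(state()['moment'])
save(s,'s3.png');save(t,'t3.png')
a=cv2.resize(t['color'][140:270,140:250,::-1],(355,420),interpolation=cv2.INTER_CUBIC);b=cv2.resize(s['color'][140:280,210:358,::-1],(444,420),interpolation=cv2.INTER_CUBIC)
cv2.imwrite('pics/m3.png',np.hstack([a,b]))
```

```text
rot [ 0.    -0.    -0.001] shift(final axes) [-0.0029 -0.003   0.0505] per row [ 0.     -0.     -0.0001] [-0.0004 -0.0004  0.0063] world now [0.4144 0.1818 0.1605] t 7.5167 F [ 1.3  0.1 -3.5]
[0.0767 0.4495 0.0198]
```

View pics/m3.png

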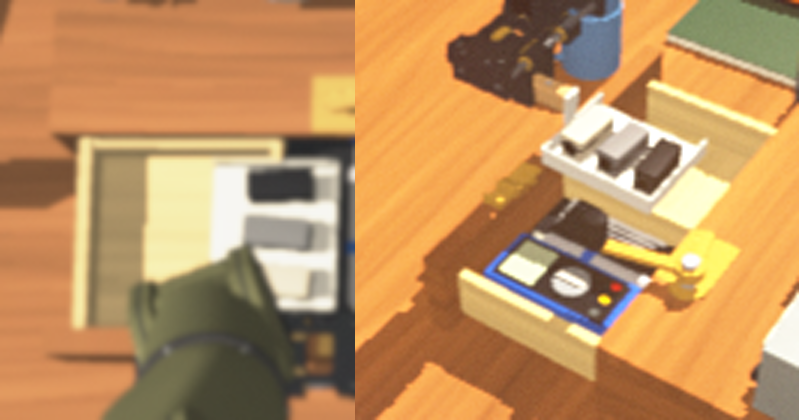

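Run:
```python
from m import *
st=state(); p=np.array(st['ee_pos'])
hz=p[2]+.015
# predicted fl rim top & fr rim top
for n,dx,dy in (('fl',.178,.055),('fr',.178,-.055)):
    X=p+DR@np.array([dx,dy,0]); X[2]=hz-.042+.020; print(n,proj(t,X),proj(s,X))
print('seen fl',140+215/3.227,140+163/3.23,'scene fl',210+(706-355)/3,140+140/3)
a=lambda z,y,n:[tray_tcp(-.008,y,z0,t0) for z0,t0 in n]
print('A down');rows([tray_tcp(-.008,-.032,.085,0)],.005)
pa=tray_tcp(-.008,-.032,.085,0);s0={'ee_pos':pa[0],'orientation':np.r_[0,0,0,0]}
q=R.from_matrix(pa[1]).as_quat(); s0['orientation']=[q[3],*q[:3]]
print('B tilt');N=11
rows([tray_tcp(-.008,-.032,np.interp(a,[0,18,36],[.085,.070,.057]),np.radians(a)) for a in np.linspace(0,36,N+1)[1:]],.005,s0)
```

```text
fl [204.4589 189.0234] [327.332  183.3927]
fr [243.0863 189.3072] [308.5371 203.9158]
seen fl 206.62534862101023 190.46439628482972 scene fl 327.0 186.66666666666666
A down
[-0.0032, -0.0025, 0.0509, -0.0005, -0.0013, -0.0007, 0.005]
B tilt
[0.0, -0.0015, -0.0004, -0.0571, 0.0, 0.0, 0.005]
[0.0, -0.0017, -0.0003, -0.0571, 0.0, 0.0, 0.005]
[0.0, -0.0018, -0.0004, -0.0572, 0.0, 0.0, 0.005]
[0.0, -0.002, -0.0005, -0.0571, 0.0, 0.0, 0.005]
[0.0, -0.0021, -0.0004, -0.0571, 0.0, 0.0, 0.005]
[0.0, -0.0023, -0.0007, -0.0571, 0.0, 0.0, 0.005]
[0.0, -0.0023, -0.0008, -0.0571, 0.0, 0.0, 0.005]
[0.0, -0.0024, -0.0009, -0.0572, 0.0, 0.0, 0.005]
[0.0, -0.0026, -0.001, -0.0571, 0.0, 0.0, 0.005]
[0.0, -0.0027, -0.0011, -0.0571, 0.0, 0.0, 0.005]
[0.0, -0.0027, -0.0011, -0.0571, 0.0, 0.0, 0.005]
```

Emit:
apply_moves([
  [[-0.001,-0.001,0.006,0,0,0,0.005],[-0.001,-0.001,0.01,0,0,0,0.005],[-0.001,-0.001,0.012,0,0,0,0.005],[0,0,0.011,0,0,0,0.005],[0,0,0.008,0,0,0,0.005],[0,0,0.0035,0,0,0,0.005],[0,0,0,0,0,0,0.005]],
])

```text
time_s: 8.2
ee_pos: [0.411, 0.1853, 0.1091]
orientation: [0.0, 1.0, -0.02, -0.0]
force: [-0.5, -0.1, -4.4]
opening: 0.0193
grip_force: 60.0
```

Emit:
apply_moves([
  [[0,-0.0015,-0.0004,-0.057,0,0,0.005],[0,-0.0017,-0.0003,-0.057,0,0,0.005],[0,-0.0018,-0.0004,-0.057,0,0,0.005],[0,-0.002,-0.0005,-0.057,0,0,0.005],[0,-0.0021,-0.0004,-0.057,0,0,0.005],[0,0,0,0,0,0,0.005]],
])

```text
time_s: 8.7
ee_pos: [0.412, 0.1992, 0.11]
orientation: [0.141, 0.99, -0.016, -0.002]
force: [1.5, 0.1, -5.2]
opening: 0.0195
grip_force: 60.0
```

Run:
```python
from m import *
p,Q=tray_tcp(-.008,-.032,.0715,np.radians(16.33)); plan(p,Q,1); print(state()['moment'])
b=cv2.resize(s['color'][140:280,210:397,::-1],(800,600),interpolation=cv2.INTER_CUBIC)
cv2.imwrite('pics/m4.png',b)
```

```text
rot [-0.002 -0.001  0.002] shift(final axes) [0.0003 0.0015 0.0001] per row [-0.0018 -0.0012  0.0019] [0.0003 0.0015 0.0001] world now [0.4117 0.1957 0.1106] t 8.8 F [-0.9 -0.1 -4.3]
[0.5448 0.4278 0.0122]
```

View pics/m4.png

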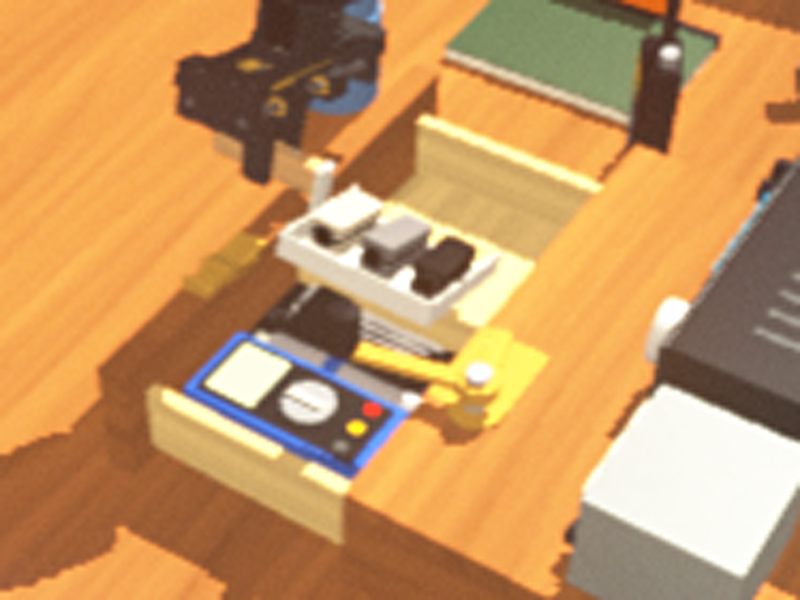

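Emit:
apply_moves([
  [[0,-0.0014,-0.0004,-0.035,0,0,0.005],[0,-0.0014,-0.0005,-0.035,0,0,0.005],[0,-0.0015,-0.0005,-0.035,0,0,0.005],[0,-0.0015,-0.0006,-0.035,0,0,0.005],[0,-0.0016,-0.0006,-0.035,0,0,0.005],[0,-0.0016,-0.0006,-0.035,0,0,0.005],[0,-0.0016,-0.0007,-0.035,0,0,0.005],[0,-0.0017,-0.0007,-0.035,0,0,0.005]],
])

```text
time_s: 9.47
ee_pos: [0.4127, 0.2068, 0.1104]
orientation: [0.278, 0.96, -0.021, -0.006]
force: [0.2, -0.2, -1.7]
opening: 0.019
grip_force: 60.0
```

Emit:
apply_moves([
  [[0,-0.0017,-0.0007,-0.035,0,0,0.005],[0,-0.0017,-0.0007,-0.035,0,0,0.005],[0,0,0,0,0,0,0.005],[0,0,0,0,0,0,0.005],[0,0,0,0,0,0,0.005],[0,0,0,0,0,0,0.005]],
])

```text
time_s: 9.97
ee_pos: [0.4126, 0.2103, 0.1097]
orientation: [0.312, 0.95, -0.02, -0.006]
force: [-0.1, -0.7, -2.3]
opening: 0.0195
grip_force: 60.0
```

Run:
```python
from m import *
p,Q=tray_tcp(-.008,-.032,.057,np.radians(36.3)); plan(p,Q,1); print(state()['moment'])
b=cv2.resize(s['color'][160:250,250:370,::-1],(400,300),interpolation=cv2.INTER_CUBIC)
a=cv2.resize(t['color'][160:250,150:270,::-1],(400,300),interpolation=cv2.INTER_CUBIC)
cv2.imwrite('pics/m5.png',np.hstack([a,b]))
```

```text
rot [ 0.     0.001 -0.002] shift(final axes) [0.0002 0.0003 0.0001] per row [ 0.0005  0.0008 -0.0016] [0.0002 0.0003 0.0001] world now [0.4125 0.2107 0.1096] t 10.0667 F [-0.1 -0.7 -1.9]
[ 0.8599  0.1642 -0.0037]
```

View pics/m5.png

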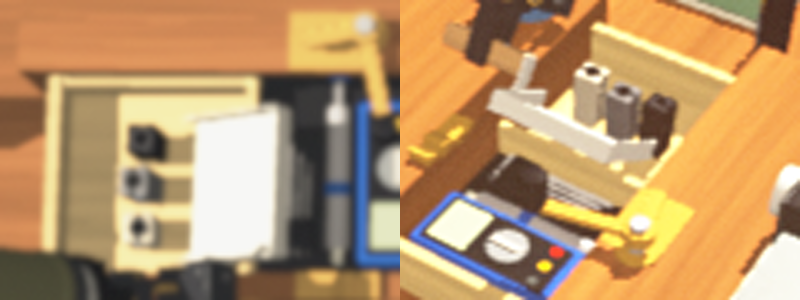

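Emit:
apply_moves([
  [[0,0.003,0,0,0,0,0.005],[0,0.006,0,0,0,0,0.005],[0,0.008,0,0,0,0,0.005],[0,0.01,0,0,0,0,0.005],[0,0.01,0,0,0,0,0.005],[0,0.012,-0.01,0,0,0,0.005],[0,0.012,-0.016,0,0,0,0.005],[0,0.012,-0.016,0,0,0,0.005]],
])

```text
time_s: 10.73
ee_pos: [0.4104, 0.1759, 0.1875]
orientation: [0.313, 0.95, -0.02, -0.007]
force: [0.2, 0.0, -1.6]
opening: 0.0196
grip_force: 60.0
```

Emit:
apply_moves([
  [[0,0.012,-0.016,0,0,0,0.005],[0,0.012,-0.016,0,0,0,0.005],[0,0.012,-0.016,0,0,0,0.005],[0,0.012,-0.016,0,0,0,0.005],[0,0,0,0.06,0,0,0.005],[0,0,0,0.11,0,0,0.005],[0,0,0,0.115,0,0,0.005],[0,0,0,0.115,0,0,0.005]],
])

```text
time_s: 11.4
ee_pos: [0.4107, 0.1761, 0.2671]
orientation: [0.115, 0.993, -0.02, -0.002]
force: [0.9, -0.9, -2.6]
opening: 0.0196
grip_force: 60.0
```

Run:
```python
from m import *
print(state()['ee_pos'],state()['force'])
plan([.393,-.3325,.09],toolR(-.118),16)
b=cv2.resize(s['color'][140:260,210:370,::-1],(400,300),interpolation=cv2.INTER_CUBIC)
a=cv2.resize(t['color'][140:260,140:300,::-1],(400,300),interpolation=cv2.INTER_CUBIC)
cv2.imwrite('pics/m6.png',np.hstack([a,b]))
```

```text
[0.4105 0.1708 0.2685] [-0.1729 -0.9813 -2.1131]
rot [ 0.234 -0.009  0.067] shift(final axes) [0.0419 0.5019 0.1785] per row [ 0.0146 -0.0005  0.0042] [0.0026 0.0314 0.0112] world now [0.4105 0.1708 0.2685] t 11.5 F [-0.2 -1.  -2.1]
```

View pics/m6.png

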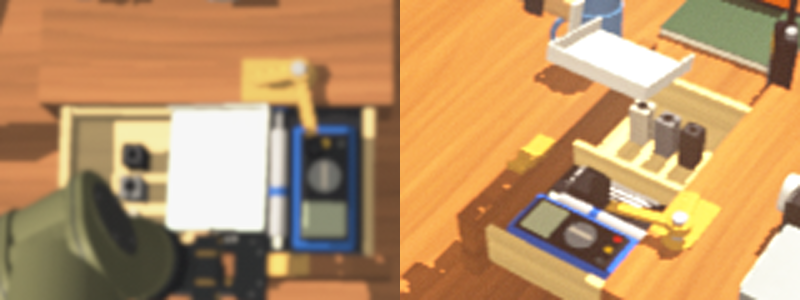

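Emit:
apply_moves([
  [[0,0,0,0.078,-0.003,0.022,0.005],[0,0,0,0.078,-0.003,0.022,0.005],[0,0,0,0.078,-0.003,0.023,0.005],[0.002,0.016,0,0,0,0,0.005],[0.003,0.032,0,0,0,0,0.005],[0.003,0.036,0,0,0,0,0.005],[0.003,0.036,0,0,0,0,0.005],[0.003,0.036,0,0,0,0,0.005]],
])

```text
time_s: 12.17
ee_pos: [0.4069, 0.019, 0.2658]
orientation: [0.002, 0.999, -0.053, -0.002]
force: [0.4, -1.3, -1.4]
opening: 0.0197
grip_force: 60.0
```

Emit:
apply_moves([
  [[0.003,0.036,0,0,0,0,0.005],[0.003,0.036,0,0,0,0,0.005],[0.003,0.036,0.005,0,0,0,0.005],[0.003,0.036,0.01,0,0,0,0.005],[0.003,0.036,0.02,0,0,0,0.005],[0.003,0.036,0.025,0,0,0,0.005],[0.003,0.036,0.03,0,0,0,0.005],[0.003,0.036,0.03,0,0,0,0.005]],
])

```text
time_s: 12.83
ee_pos: [0.4005, -0.2598, 0.1528]
orientation: [0.0, 0.999, -0.053, -0.002]
force: [0.2, 0.4, -2.1]
opening: 0.0192
grip_force: 60.0
```

Emit:
apply_moves([
  [[0.002,0.03,0.025,0,0,0,0.005],[0.001,0.018,0.02,0,0,0,0.005],[0,0.008,0.013,0,0,0,0.005],[0,0,0.005,0,0,0,0.005],[0,0,0,0,0,0,0.005],[0,0,0,0,0,0,0.005]],
])

```text
time_s: 13.33
ee_pos: [0.3981, -0.3132, 0.0915]
orientation: [-0.0, 0.999, -0.053, -0.002]
force: [0.3, 1.1, -1.3]
opening: 0.0194
grip_force: 60.0
```

Run:
```python
from m import *
plan([.393,-.3325,.031],toolR(-.118),1);print(state()['moment'])
```

```text
rot [0.001 0.001 0.013] shift(final axes) [-0.0035  0.0195  0.0614] per row [0.0008 0.0008 0.0128] [-0.0035  0.0195  0.0614] world now [ 0.3988 -0.3136  0.0924] t 13.4333 F [-0.3 -0.1 -1.4]
[0.0881 0.2    0.0249]
```

Emit:
apply_moves([
  [[-0.001,0.008,0.008,0,0,0.013,0.005],[-0.001,0.008,0.014,0,0,0,0.005],[-0.0015,0.0035,0.014,0,0,0,0.005],[0,0,0.011,0,0,0,0.005],[0,0,0.007,0,0,0,0.005],[0,0,0.004,0,0,0,0.005],[0,0,0.002,0,0,0,0.005],[0,0,0,0,0,0,0.005]],
])

```text
time_s: 14.1
ee_pos: [0.3924, -0.3335, 0.0318]
orientation: [0.0, 0.998, -0.06, -0.001]
force: [-0.6, -0.2, -1.6]
opening: 0.0196
grip_force: 60.0
```

Emit:
apply_moves([
  [[0,0,0.0015,0,0,0,0.005],[0,0,0,0,0,0,0.005],[0,0,0,0,0,0,0.005]],
])

```text
time_s: 14.35
ee_pos: [0.3927, -0.3338, 0.0307]
orientation: [0.001, 0.998, -0.06, -0.0]
force: [0.7, 0.5, -0.6]
opening: 0.0194
grip_force: 60.0
```

Emit:
apply_moves([
  [[0,0,0.001,0,0,0,0.005],[0,0,0,0,0,0,0.022],[0,0,0,0,0,0,0.03],[0,0,0,0,0,0,0.045],[0,0,0,0,0,0,0.06],[0,0,0,0,0,0,0.06],[0,0,0,0,0,0,0.06]],
])

```text
time_s: 14.93
ee_pos: [0.3922, -0.3339, 0.0293]
orientation: [0.001, 0.998, -0.06, -0.001]
force: [-0.4, 0.4, -0.9]
opening: 0.0532
grip_force: 0.0
```

Emit:
apply_moves([
  [[0,0,-0.01,0,0,0,0.06],[0,0,-0.025,0,0,0,0.06],[0,0,-0.035,0,0,0,0.06],[0,0,-0.035,0,0,0,0.06],[0,0,-0.035,0,0,0,0.06],[0,0,-0.03,0,0,0,0.06],[0,0,0,0,0,0,0],[0,0,0,0,0,0,0]],
])

```text
time_s: 15.6
ee_pos: [0.3932, -0.3342, 0.2014]
orientation: [0.002, 0.998, -0.06, 0.001]
force: [0.1, -0.1, -0.4]
opening: 0.0486
grip_force: 0.0
```

Run:
```python
from m import *
f=B+DR@np.array([-.104,-.007,0]);print('face',f)
# push start: closed fingers, tool x along drawer x, in front of face at drawer y +80 of middle
p=B+DR@np.array([-.104-.07,-.007,0]);p[2]=.20;plan(p,toolR(DY),16)
p[2]=.06;print(p)
b=cv2.resize(s['color'][230:380,90:290,::-1],(400,300),interpolation=cv2.INTER_CUBIC)
a=cv2.resize(t['color'][140:260,140:300,::-1],(400,300),interpolation=cv2.INTER_CUBIC)
cv2.imwrite('pics/m7.png',np.hstack([a,b]))
```

```text
face [0.4318 0.2642 0.    ]
rot [ 0.     0.002 -0.08 ] shift(final axes) [-0.0541 -0.5983 -0.0011] per row [ 0.      0.0001 -0.005 ] [-0.0034 -0.0374 -0.0001] world now [ 0.392  -0.333   0.1989] t 15.7 F [ 0.1  1.3 -0.3]
[0.3619 0.267  0.06  ]
```

View pics/m7.png

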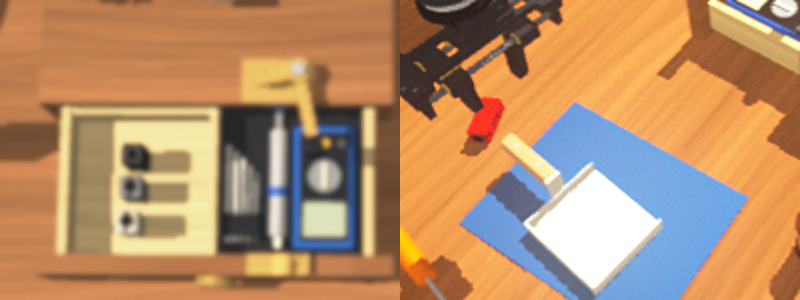

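Emit:
apply_moves([
  [[-0.003,-0.02,0,0,0,-0.02,0],[-0.0035,-0.035,0,0,0,-0.02,0],[-0.0035,-0.04,0,0,0,-0.02,0],[-0.0035,-0.04,0,0,0,-0.02,0],[-0.0035,-0.04,0,0,0,0,0],[-0.0035,-0.04,0,0,0,0,0],[-0.0035,-0.04,0,0,0,0,0],[-0.0035,-0.04,0,0,0,0,0]],
])

```text
time_s: 16.37
ee_pos: [0.3815, -0.0358, 0.198]
orientation: [0.001, 1.0, -0.021, -0.002]
force: [0.8, 0.7, 0.0]
opening: 0.0002
grip_force: 0.0
```

Emit:
apply_moves([
  [[-0.0035,-0.04,0,0,0,0,0],[-0.0035,-0.04,0,0,0,0,0],[-0.0035,-0.04,0,0,0,0,0],[-0.0035,-0.04,0,0,0,0,0],[-0.0035,-0.04,0,0,0,0,0],[-0.0035,-0.04,0,0,0,0,0],[-0.0035,-0.04,0,0,0,0,0],[-0.003,-0.023,0.01,0,0,0,0]],
])

```text
time_s: 17.03
ee_pos: [0.3672, 0.2713, 0.1881]
orientation: [-0.0, 1.0, -0.018, -0.0]
force: [0.9, 0.5, -0.1]
opening: 0.0004
grip_force: 0.0
```

Emit:
apply_moves([
  [[0,0,0.02,0,0,0,0],[0,0,0.028,0,0,0,0],[0,0,0.028,0,0,0,0],[0,0,0.025,0,0,0,0],[0,0,0.015,0,0,0,0],[0,0,0.008,0,0,0,0],[0,0,0,0,0,0,0]],
])

```text
time_s: 17.62
ee_pos: [0.3663, 0.265, 0.0626]
orientation: [0.002, 1.0, -0.021, -0.003]
force: [0.4, -0.6, -0.0]
opening: 0.0006
grip_force: 0.0
```

Run:
```python
from h import *
p=B+DR@np.array([-.104-.012,-.007,0]);p[2]=.062;plan(p,toolR(DY),1);print(state()['opening'])
```

```text
rot [ 0.004  0.005 -0.001] shift(final axes) [ 0.0534 -0.0018  0.0006] per row [ 0.0039  0.0054 -0.0012] [ 0.0534 -0.0018  0.0006] world now [0.3663 0.265  0.0626] t 17.6167 F [ 0.4 -0.6 -0. ]
0.0005513248158436138
```

Emit:
apply_moves([
  [[0.01,0,0,0,0,0,0],[0.015,0,0,0,0,0,0],[0.01,0,0,0,0,0,0],[0.006,0,0,0,0,0,0],[0.003,0,0,0,0,0,0],[0.003,0,0,0,0,0,0],[0.003,0,0,0,0,0,0],[0.003,0,0,0,0,0,0]],
])

```text
time_s: 18.28
ee_pos: [0.4187, 0.2642, 0.0647]
orientation: [0.001, 1.0, -0.02, -0.003]
force: [-4.3, 0.4, 3.3]
opening: -0.0001
grip_force: 2.0
```

Emit:
apply_moves([
  [[0.004,0,0,0,0,0,0],[0.005,0,0,0,0,0,0],[0.006,0,0,0,0,0,0],[0.007,0,0,0,0,0,0],[0.008,0,0,0,0,0,0],[0.008,0,0,0,0,0,0],[0.008,0,0,0,0,0,0],[0.008,0,0,0,0,0,0]],
])

```text
time_s: 18.95
ee_pos: [0.4756, 0.2621, 0.0646]
orientation: [0.0, 1.0, -0.02, -0.001]
force: [-3.5, 2.1, 1.2]
opening: 0.0007
grip_force: 2.1
```

Emit:
apply_moves([
  [[0.008,0,0,0,0,0,0],[0.008,0,0,0,0,0,0],[0.008,0,0,0,0,0,0],[0.008,0,0,0,0,0,0],[0.008,0,0,0,0,0,0],[0.008,0,0,0,0,0,0],[0.008,0,0,0,0,0,0],[0.008,0,0,0,0,0,0]],
])

```text
time_s: 19.62
ee_pos: [0.5393, 0.2598, 0.0646]
orientation: [0.0, 1.0, -0.02, -0.001]
force: [-3.3, 3.8, 1.7]
opening: 0.0008
grip_force: 2.1
```

Emit:
apply_moves([
  [[0.008,0,0,0,0,0,0],[0.008,0,0,0,0,0,0],[0.006,0,0,0,0,0,0],[0.005,0,0,0,0,0,0],[0.004,0,0,0,0,0,0],[0.004,0,0,0,0,0,0],[0.003,0,0,0,0,0,0],[0.003,0,0,0,0,0,0]],
])

```text
time_s: 20.28
ee_pos: [0.5796, 0.2575, 0.0645]
orientation: [0.001, 1.0, -0.02, -0.001]
force: [-3.7, 2.9, 1.7]
opening: 0.0003
grip_force: 1.9
```

Emit:
apply_moves([
  [[0.003,0,0,0,0,0,0],[0.003,0,0,0,0,0,0],[0.003,0,0,0,0,0,0],[0.003,0,0,0,0,0,0]],
])

```text
time_s: 20.62
ee_pos: [0.5917, 0.2571, 0.0645]
orientation: [0.0, 1.0, -0.02, -0.001]
force: [-4.0, 2.4, 1.7]
opening: 0.0004
grip_force: 1.9
```

Emit:
apply_moves([
  [[0.002,0,0,0,0,0,0],[0.002,0,0,0,0,0,0]],
])

```text
time_s: 20.78
ee_pos: [0.5946, 0.2569, 0.0645]
orientation: [0.001, 1.0, -0.02, -0.002]
force: [-9.9, 1.8, 7.4]
opening: 0.0005
grip_force: 5.1
```

Emit:
apply_moves([
  [[0.002,0,0,0,0,0,0],[0.0015,0,0,0,0,0,0]],
])

```text
time_s: 20.95
ee_pos: [0.5944, 0.2569, 0.0645]
orientation: [0.001, 1.0, -0.02, -0.006]
force: [-16.5, 1.9, 13.0]
opening: 0.0006
grip_force: 8.5
```

Emit:
apply_moves([
  [[-0.006,0,0,0,0,0,0],[-0.015,0,0,0,0,0,0],[-0.02,0,0,0,0,0,0],[-0.03,0,-0.02,0,0,0,0],[-0.03,0,-0.035,0,0,0,0],[-0.02,0,-0.04,0,0,0,0],[0,0,-0.04,0,0,0,0],[0,0,-0.02,0,0,0,0]],
])

```text
time_s: 21.62
ee_pos: [0.4851, 0.261, 0.2181]
orientation: [-0.001, 1.0, -0.021, 0.003]
force: [0.7, -0.5, -0.0]
opening: 0.0008
grip_force: 0.0
```

Run:
```python
from m import *
print(state()['ee_pos'],state()['force'])
for n,p in (('s',s),('t',t)):
    for l in ('knob','latch'):
        for r in imaging.cut_out(p,l)[:2]: print(n,l,r['p'],r['extent'])
save(s,'s8.png');save(t,'t8.png')
b=cv2.resize(s['color'][160:280,210:370,::-1],(400,300),interpolation=cv2.INTER_CUBIC)
a=cv2.resize(t['color'][150:240,170:290,::-1],(400,300),interpolation=cv2.INTER_CUBIC)
cv2.imwrite('pics/m8.png',np.hstack([a,b]))
```

```text
[0.4869 0.2615 0.2179] [ 1.4215 -1.0142  0.296 ]
s knob 0.71 [286.2, 212.7, 41.9, 19.8]
s latch 0.57 [285.4, 210.7, 44.4, 24.6]
s latch 0.24 [288.2, 335.9, 14.9, 25.1]
t knob 0.76 [244.0, 162.9, 26.2, 37.7]
t knob 0.63 [242.3, 163.7, 26.6, 40.7]
t latch 0.67 [240.1, 162.2, 28.6, 40.5]
```

View pics/m8.png

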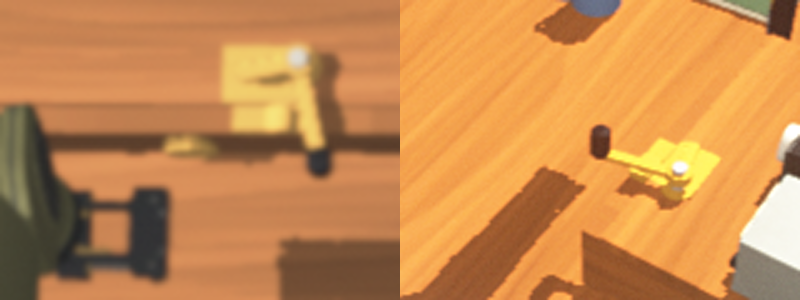

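I've viewed 11 pictures, one over the limit of 10. From here I'll measure numerically and view no more.

The last picture shows the drawer shut. The knob is at about (265,198) in the top view and (290,216) in the scene view.

Run:
```python
from m import *
k=tri([(t,170+318*.3-.35,150+160*.3-.35),(s,210+200*.4-.3,160+141*.4-.3)])
v=tri([(t,170+298*.3-.35,150+57*.3-.35),(s,210+279*.4-.3,160+168*.4-.3)])
print('knob',k,'pivot cap',v)
kt=at(t,265.05,197.65,.160);print('knob at .16 from top',kt)
ks=at(s,289.7,216.1,.145);print('knob at .145 scene',ks)
for P in (v[0],np.array([.6558,.072,0])):
    for K in (k[0],kt,ks):
        d=DR.T@(K-P); print('angle',np.arctan2(-d[1],-d[0]),'r',np.hypot(d[0],d[1]))
```

```text
knob (array([0.5653, 0.0581, 0.1442]), [0.001055519240290804, 0.0010555192402908213]) pivot cap (array([0.6583, 0.0735, 0.1368]), [0.00045647763786925996, 0.00045647763786923286])
knob at .16 from top [0.5632 0.0585 0.16  ]
knob at .145 scene [0.565  0.0566 0.145 ]
angle 0.20450330802838546 r 0.09426296888444675
angle 0.19728201378672489 r 0.09625657003446765
angle 0.21967920381415648 r 0.09481743614291657
angle 0.19247400372684378 r 0.09154466407169186
angle 0.1853000695406509 r 0.09354637987130993
angle 0.20817060701523676 r 0.09208220878435025
```

```bash
cat >> h.py <<'E'
PV=np.array([.6583,.0735,0])
def arc(th,z=.138,g=.021,r=.0945):
    s,c=np.sin(th),np.cos(th)
    p=PV+DR@np.array([-r*c-g*s,-r*s+g*c,0]);p[2]=z
    return p,toolR(DY+th-np.pi/2)
E
python3 - <<'E'
from h import *
print(state()['q'].round(2))
p,Q=arc(.08,.2);plan(p,Q,12)
E
```

```text
[-0.85  0.67  0.46  1.84 -0.42  0.73 -1.77]
rot [0.004 0.    1.49 ] shift(final axes) [ 0.1734 -0.0739  0.0121] per row [0.0003 0.     0.1241] [ 0.0145 -0.0062  0.001 ] world now [0.4823 0.261  0.2121] t 22.0167 F [0.7 0.5 0. ]
```

Emit:
apply_moves([
  [[0,0,0,0,0,0.12,0],[0,0,0,0,0,0.12,0],[0,0,0,0,0,0.12,0],[0,0,0,0,0,0.12,0],[0,0,0,0,0,0.12,0],[0,0,0,0,0,0.12,0],[0,0,0,0,0,0.12,0],[0,0,0,0,0,0.12,0]],
])

```text
time_s: 22.68
ee_pos: [0.4824, 0.2613, 0.2124]
orientation: [0.002, 0.876, -0.482, -0.0]
force: [0.2, -0.1, -0.9]
opening: 0.0004
grip_force: 0.0
```

Emit:
apply_moves([
  [[0,0,0,0,0,0.12,0],[0,0,0,0,0,0.12,0],[0,0,0,0,0,0.12,0],[0,0,0,0,0,0.12,0],[0.02,-0.01,0,0,0,0.05,0],[0.03,-0.015,0,0,0,0,0],[0.03,-0.015,0,0,0,0,0],[0.03,-0.015,0,0,0,0,0]],
])

```text
time_s: 23.35
ee_pos: [0.5431, 0.1533, 0.212]
orientation: [0.002, 0.722, -0.692, 0.0]
force: [0.2, 0.1, 1.6]
opening: 0.0004
grip_force: 0.0
```

Run:
```python
from h import *
print(state()['q'].round(2))
p,Q=arc(.0,.2);plan(p,Q,12)
```

```text
[-0.91  0.93  1.13  1.81 -0.96  1.07 -2.5 ]
rot [ 0.003 -0.003  0.081] shift(final axes) [ 0.0541 -0.0238  0.012 ] per row [ 0.0002 -0.0003  0.0068] [ 0.0045 -0.002   0.001 ] world now [0.5431 0.1533 0.212 ] t 23.35 F [0.2 0.1 1.6]
```

Emit:
apply_moves([
  [[0,0,0,0,0,-0.12,0],[0,0,0,0,0,-0.12,0],[0,0,0,0,0,-0.12,0],[0,0,0,0,0,-0.12,0],[0,0,0,0,0,-0.12,0],[0,0,0,0,0,-0.12,0],[0,0,0,0,0,-0.12,0],[0,0,0,0,0,-0.12,0]],
])

```text
time_s: 24.02
ee_pos: [0.5426, 0.1542, 0.2124]
orientation: [0.001, 0.96, -0.279, -0.001]
force: [0.2, -0.7, 0.1]
opening: 0.0003
grip_force: 0.0
```

Emit:
apply_moves([
  [[0,0,0,0,0,-0.12,0],[0,0,0,0,0,-0.12,0],[0,0,0,0,0,-0.12,0],[0,0,0,0,0,-0.12,0],[0,0,0,0,0,-0.12,0],[0,0,0,0,0,0,0]],
])

```text
time_s: 24.52
ee_pos: [0.5427, 0.1542, 0.2127]
orientation: [0.001, 1.0, 0.016, -0.001]
force: [0.3, 0.7, 0.2]
opening: 0.0003
grip_force: 0.0
```

```bash
cat >> h.py <<'E'
def arc2(th,z=.138,g=.030,r=.0945):
    p,_=arc(th,z,g,r); return p,toolR(DY+th)
E
python3 - <<'E'
from h import *
print(state()['q'].round(2))
p,Q=arc2(.08,.138);plan(p,Q,12)
E
```

```text
[-0.75  0.75  0.71  1.8  -0.64  0.84 -1.26]
rot [ 0.001  0.002 -0.008] shift(final axes) [0.0178 0.0552 0.0747] per row [ 0.0001  0.0002 -0.0007] [0.0015 0.0046 0.0062] world now [0.5427 0.1542 0.2127] t 24.5167 F [0.3 0.7 0.2]
```

Emit:
apply_moves([
  [[0.005,0.015,0.005,0,0,0,0],[0.006,0.02,0.01,0,0,0,0],[0.006,0.015,0.015,0,0,0,0],[0.001,0.005,0.015,0,0,-0.008,0],[0,0,0.015,0,0,0,0],[0,0,0.01,0,0,0,0],[0,0,0.005,0,0,0,0],[0,0,0,0,0,0,0]],
])

```text
time_s: 25.18
ee_pos: [0.5616, 0.1003, 0.1372]
orientation: [0.001, 1.0, 0.018, -0.002]
force: [0.3, 0.5, 0.5]
opening: 0.0005
grip_force: 0.0
```

Run:
```python
from h import *
print(state()['q'].round(2),state()['force'])
p,Q=arc2(.08,.138);plan(p,Q,12)
rows([arc2(a) for a in np.arange(.14,1.57,.06)],0)
```

```text
[-0.59  0.85  0.6   1.84 -0.73  0.69 -1.09] [0.27208301 0.48351388 0.50598984]
rot [ 0.001  0.004 -0.004] shift(final axes) [ 0.0011  0.0006 -0.0008] per row [ 0.0001  0.0003 -0.0003] [ 0.0001  0.0001 -0.0001] world now [0.5616 0.1003 0.1372] t 25.1833 F [0.3 0.5 0.5]
[-0.0005, 0.0063, -0.0008, 0.0011, 0.0039, -0.0636, 0]
[-0.0016, 0.0058, 0.0, 0.0, 0.0, -0.06, 0]
[-0.0017, 0.0057, 0.0, 0.0, 0.0, -0.06, 0]
[-0.0016, 0.0057, 0.0, 0.0, 0.0, -0.06, 0]
[-0.0016, 0.0057, 0.0, 0.0, 0.0, -0.06, 0]
[-0.0017, 0.0057, 0.0, 0.0, 0.0, -0.06, 0]
[-0.0016, 0.0058, 0.0, 0.0, 0.0, -0.06, 0]
[-0.0016, 0.0057, 0.0, 0.0, 0.0, -0.06, 0]
[-0.0016, 0.0057, 0.0, 0.0, 0.0, -0.06, 0]
[-0.0017, 0.0057, 0.0, 0.0, 0.0, -0.06, 0]
[-0.0016, 0.0057, 0.0, 0.0, 0.0, -0.06, 0]
[-0.0016, 0.0058, 0.0, 0.0, 0.0, -0.06, 0]
[-0.0017, 0.0057, 0.0, 0.0, 0.0, -0.06, 0]
[-0.0016, 0.0057, 0.0, 0.0, 0.0, -0.06, 0]
[-0.0016, 0.0057, 0.0, 0.0, 0.0, -0.06, 0]
[-0.0017, 0.0057, 0.0, 0.0, 0.0, -0.06, 0]
[-0.0016, 0.0058, 0.0, 0.0, 0.0, -0.06, 0]
[-0.0016, 0.0057, 0.0, 0.0, 0.0, -0.06, 0]
[-0.0016, 0.0057, 0.0, 0.0, 0.0, -0.06, 0]
[-0.0017, 0.0057, 0.0, 0.0, 0.0, -0.06, 0]
[-0.0016, 0.0057, 0.0, 0.0, 0.0, -0.06, 0]
[-0.0016, 0.0058, 0.0, 0.0, 0.0, -0.06, 0]
[-0.0017, 0.0057, 0.0, 0.0, 0.0, -0.06, 0]
[-0.0016, 0.0057, 0.0, 0.0, 0.0, -0.06, 0]
```

Emit:
apply_moves([
  [[-0.0005,0.0063,-0.0008,0.001,0.004,-0.064,0],[-0.0016,0.0057,0,0,0,-0.06,0],[-0.0017,0.0057,0,0,0,-0.06,0],[-0.0016,0.0057,0,0,0,-0.06,0],[-0.0016,0.0057,0,0,0,-0.06,0],[-0.0017,0.0057,0,0,0,-0.06,0],[-0.0016,0.0058,0,0,0,-0.06,0],[-0.0016,0.0057,0,0,0,-0.06,0]],
])

```text
time_s: 25.85
ee_pos: [0.5627, 0.0533, 0.1401]
orientation: [-0.0, 0.966, 0.259, 0.002]
force: [-0.2, 1.6, -0.4]
opening: 0.0006
grip_force: 0.7
```

Run:
```python
from h import *
st=state();print(st['q'].round(2),st['force'],st['moment'])
p,Q=arc2(.56,.138);plan(p,Q,1)
s=imaging.snapshot('scene');t=imaging.snapshot('top')
# predicted knob pixel if angle as commanded vs dark pixels in scene
for a in (.2,.56):
    K=PV+DR@(.0945*np.array([-np.cos(a),-np.sin(a),0]));K[2]=.145; u,v=proj(s,K); print(a,u,v,s['color'][int(v)-3:int(v)+4,int(u)-3:int(u)+4].mean((0,1)))
for r in imaging.cut_out(s,'knob')[:2]: print(r['p'],r['extent'])
```

```text
[-0.43  0.8   0.45  1.86 -0.58  0.61 -0.67] [-0.19444421  1.56493831 -0.40028565] [ 0.37609066 -0.02124785 -0.00797612]
rot [ 0.001 -0.004  0.005] shift(final axes) [-0.0015 -0.      0.0021] per row [ 0.0007 -0.004   0.0046] [-0.0015 -0.      0.0021] world now [0.5627 0.0533 0.1401] t 25.85 F [-0.2  1.6 -0.4]
0.2 290.0345752997463 215.70416663723535 [106.48979592  76.02040816  64.3877551 ]
0.56 287.58849665474605 224.11726885236064 [93.26530612 56.28571429 40.69387755]
0.76 [284.5, 219.3, 40.8, 16.9]
0.3 [283.3, 173.8, 179.0, 164.2]
```

Emit:
apply_moves([
  [[-0.0016,0.0057,0.001,0,0,-0.06,0],[-0.0017,0.0057,0.001,0,0,-0.06,0],[-0.0016,0.0057,0,0,0,-0.06,0],[-0.0016,0.0057,0,0,0,-0.06,0],[-0.0017,0.0057,0,0,0,-0.06,0],[-0.0016,0.0058,0,0,0,-0.06,0],[-0.0016,0.0057,0,0,0,-0.06,0],[-0.0016,0.0057,0,0,0,-0.06,0]],
])

```text
time_s: 26.67
ee_pos: [0.5818, 0.012, 0.1374]
orientation: [-0.001, 0.877, 0.481, 0.0]
force: [-3.5, 3.6, 4.3]
opening: 0.0002
grip_force: 2.7
```

Run:
```python
from h import *
st=state();print(st['q'].round(2),st['force'],st['moment'])
p,Q=arc2(1.04,.138);plan(p,Q,1)
rows([arc2(a) for a in np.arange(1.10,1.57,.06)],0)
s=imaging.snapshot('scene')
for r in imaging.cut_out(s,'knob')[:1]: print(r['p'],r['extent'])
K=PV+DR@(.0945*np.array([-np.cos(1.04),-np.sin(1.04),0]));K[2]=.145;print(proj(s,K))
```

```text
[-0.28  0.8   0.31  1.8  -0.4   0.6  -0.29] [-3.46410932  3.56062371  4.33424218] [0.65875787 0.66934074 0.01109007]
rot [-0.001 -0.002  0.004] shift(final axes) [-0.0014  0.0012 -0.0006] per row [-0.0015 -0.0019  0.0037] [-0.0014  0.0012 -0.0006] world now [0.5818 0.012  0.1374] t 26.6667 F [-3.5  3.6  4.3]
[-0.0031, 0.0069, -0.0006, -0.0014, -0.0019, -0.0563, 0]
[-0.0016, 0.0057, 0.0, 0.0, 0.0, -0.06, 0]
[-0.0016, 0.0057, 0.0, 0.0, 0.0, -0.06, 0]
[-0.0017, 0.0057, 0.0, 0.0, 0.0, -0.06, 0]
[-0.0016, 0.0058, 0.0, 0.0, 0.0, -0.06, 0]
[-0.0016, 0.0057, 0.0, 0.0, 0.0, -0.06, 0]
[-0.0016, 0.0057, 0.0, 0.0, 0.0, -0.06, 0]
[-0.0017, 0.0057, 0.0, 0.0, 0.0, -0.06, 0]
0.76 [287.0, 228.1, 37.2, 15.6]
[291.0995548  235.86695185]
```

Emit:
apply_moves([
  [[-0.003,0.0065,-0.003,0,0,-0.057,0],[-0.0016,0.0057,0,0,0,-0.06,0],[-0.0016,0.0057,0,0,0,-0.06,0],[-0.0017,0.0057,0,0,0,-0.06,0]],
])

```text
time_s: 27.1
ee_pos: [0.5976, -0.006, 0.1402]
orientation: [-0.002, 0.814, 0.581, -0.0]
force: [-5.5, 2.5, 5.1]
opening: 0.0004
grip_force: 3.5
```

Emit:
apply_moves([
  [[-0.0016,0.0058,0,0,0,-0.06,0],[-0.0016,0.0057,0,0,0,-0.06,0],[-0.0016,0.0057,0,0,0,-0.06,0],[-0.0017,0.0057,0,0,0,-0.06,0]],
])

```text
time_s: 27.43
ee_pos: [0.6205, -0.0193, 0.1405]
orientation: [0.001, 0.739, 0.674, 0.001]
force: [-2.0, 1.7, -0.1]
opening: 0.0004
grip_force: 0.6
```

Run:
```python
from h import *
st=state();print(st['q'].round(2),st['force'],st['moment'])
p,Q=arc2(1.52,.141);plan(p,Q,1)
rows([arc2(a,.141) for a in (1.55,1.58)],0)
s=imaging.snapshot('scene')
for r in imaging.cut_out(s,'knob')[:1]: print(r['p'],r['extent'])
for a in (1.4,1.5,1.57):
    K=PV+DR@(.0945*np.array([-np.cos(a),-np.sin(a),0]));K[2]=.145;print(proj(s,K))
```

```text
[-0.15  0.81  0.19  1.68 -0.22  0.67  0.07] [-1.97965944  1.69831122 -0.12717242] [ 0.1018751   0.14944141 -0.02552671]
rot [ 0.002 -0.    -0.002] shift(final axes) [ 0.0013 -0.0008 -0.0005] per row [ 0.0021 -0.0001 -0.0017] [ 0.0013 -0.0008 -0.0005] world now [ 0.6205 -0.0193  0.1405] t 27.4333 F [-2.   1.7 -0.1]
[0.0005, 0.0021, -0.0005, 0.0021, -0.0001, -0.0317, 0]
[-0.0009, 0.0028, 0.0, 0.0, 0.0, -0.03, 0]
0.46 [297.5, 229.0, 12.4, 24.2]
[298.71209511 243.5429515 ]
[301.47855005 245.31502399]
[303.55707157 246.43723379]
```

Emit:
apply_moves([
  [[0.0005,0.0021,0,0,0,-0.03,0],[-0.0009,0.0028,0,0,0,-0.03,0],[0,0,0,0,0,0,0]],
])

```text
time_s: 27.78
ee_pos: [0.6257, -0.0202, 0.1405]
orientation: [0.001, 0.718, 0.696, 0.001]
force: [0.8, -0.6, 0.9]
opening: 0.0007
grip_force: 0.0
```

Run:
```python
from h import *
st=state();print(st['force'],st['grip_force'])
p,Q=arc2(1.58,.141);plan(p,Q,1)
s=imaging.snapshot('scene')
for a in (1.5,1.57,1.63):
  for h in (.145,.141):
    K=PV+DR@(.0945*np.array([-np.cos(a),-np.sin(a),0]));K[2]=h+.019;print(a,h,proj(s,K))
c=s['color'].astype(int); dark=(c.sum(2)<150); sub=dark[222:265,290:325]
print('\n'.join(''.join('#' if x else '.' for x in r) for r in sub))
```

```text
[ 0.80552823 -0.57695206  0.92984212] 0.038134760688990355
rot [ 0.003 -0.    -0.001] shift(final axes) [ 0.0002 -0.0003 -0.0005] per row [ 0.0029 -0.0002 -0.0009] [ 0.0002 -0.0003 -0.0005] world now [ 0.6257 -0.0202  0.1405] t 27.7833 F [ 0.8 -0.6  0.9]
1.5 0.145 [301.67565921 240.56082787]
1.5 0.141 [301.63372096 241.57217351]
1.57 0.145 [303.78241704 241.68449071]
1.57 0.141 [303.73447006 242.69555579]
1.63 0.145 [305.67314537 242.56367176]
1.63 0.141 [305.61979407 243.57451843]
...................................
...................................
...................................
...................................
...................................
...................................
...................................
...................................
...................................
...................................
...................................
...................................
...................................
...................................
...................................
...................................
...................................
.
[... 234 characters left out ...]
................
...................................
...........##......................
...................................
...........#.......................
..........##...#...................
............#..#...................
.............#.#...................
............#......................
...................................
...................................
...................................
...................................
...................................
...................................
...................................
...................................
...................................
...................................
...................................
```

Emit:
apply_moves([
  [[-0.0006,0.002,0,0,0,-0.02,0],[0,0,0,0,0,0,0]],
])

```text
time_s: 28.0
ee_pos: [0.6276, -0.0209, 0.1405]
orientation: [0.001, 0.711, 0.703, 0.001]
force: [-0.2, -0.3, -0.3]
opening: 0.0005
grip_force: 0.2
```

Emit:
apply_moves([
  [[0,0.0015,0,0,0,0,0],[0,0,0,0,0,0,0]],
])

```text
time_s: 28.17
ee_pos: [0.6291, -0.021, 0.1405]
orientation: [0.001, 0.712, 0.703, 0.001]
force: [-0.1, -0.6, -0.4]
opening: 0.0003
grip_force: 0.3
```

Emit:
apply_moves([
  [[0,-0.005,0,0,0,0,0],[0,-0.02,0,0,0,0,0],[0,-0.03,0,0,0,0,0],[0,-0.03,-0.02,0,0,0,0],[0,-0.03,-0.035,0,0,0,0],[0,-0.03,-0.035,0,0,0,0],[0,-0.03,-0.03,0,0,0,0],[0,-0.03,0,0,0,0,0]],
])

```text
time_s: 28.83
ee_pos: [0.4317, -0.0189, 0.2569]
orientation: [0.004, 0.712, 0.702, 0.005]
force: [0.5, 0.9, -0.6]
opening: 0.0001
grip_force: 0.0
```

Run:
```python
from h import *
print(state()['ee_pos'],state()['force'])
s=imaging.snapshot('scene');t=imaging.snapshot('top');save(s,'s9.png');save(t,'t9.png')
for p in (s,t):
    for r in imaging.cut_out(p,'knob')[:2]: print(r['p'],r['extent'])
    K0=PV+DR@(.0945*np.array([0,-1,0]));u0,v0=proj(p,[*K0[:2],.145]).astype(int)
    c=p['color'].astype(int); sub=c[v0-14:v0+15,u0-16:u0+20].sum(2); dark=sub<170
    print('\n'.join(''.join('#' if x else '.' for x in r) for r in dark))
    n,l,sts,ce=cv2.connectedComponentsWithStats(dark.astype(np.uint8))
    for i in range(1,n):
        if sts[i,4]>15: print(ce[i]+[u0-16,v0-14],sts[i])
    for a in (1.45,1.57,1.63): 
        for h in (.141,.151): print(a,h,proj(p,[*(PV+DR@(.0945*np.array([-np.cos(a),-np.sin(a),0])))[:2],h]))
```

```text
[ 0.43168618 -0.01894559  0.25685984] [ 0.49247644  0.94591888 -0.64728129]
0.72 [299.0, 226.9, 24.8, 28.7]
....................................
....................................
....................................
....................................
....................................
....................................
....................................
....................................
....................................
....................................
....................................
....................................
....................................
....................................
....................................
....................................
..............#.....................
.................#.#................
..............#.##..#...............
..............##....................
..............##...##...............
...............##.###...............
................#...................
....................................
....................................
....................................
..............................
[... 1031 characters left out ...]
..............
................####................
....................................
....................................
....................................
....................................
....................................
....................................
....................................
....................................
....................................
....................................
[292.62857143 167.02857143] [15 11  6  8 35]
1.45 0.141 [291.6935594  170.65450117]
1.45 0.151 [291.79066516 169.8376361 ]
1.57 0.141 [291.95098066 166.82376914]
1.57 0.151 [292.04965406 165.98188721]
1.63 0.141 [291.90217716 164.90723393]
1.63 0.151 [292.00041586 164.05287807]
```

Run:
```python
import cv2,numpy as np
a=cv2.imread('pics/s9.png').astype(int);b=cv2.imread('pics/s8.png').astype(int)
print('now red ch');print(a[230:258,294:314,2])
print('before');print(b[204:230,280:300,2])
from h import *
s=imaging.snapshot('scene')
for h in (.122,.126,.130,.160,.164,.170): print(h,proj(s,[*(PV+DR@(.0945*np.array([0,-1,0])))[:2],h]),proj(s,[*(PV+DR@(.0945*np.array([-np.cos(.2),-np.sin(.2),0])))[:2],h]))
```

```text
now red ch
[[244 245 244 244 244 246 245 226 185 186 190 192 194 197 194 198 237 255
  255 249]
 [245 245 244 244 244 244 225 172 164 173 183 185 192 188 185 179 200 253
  255 255]
 [245 245 244 244 245 232 184 159 157 157 169 172 181 185 179 172 173 194
  210 215]
 [244 243 243 245 247 247 231 181 161 160 158 164 168 170 172 168 168 170
  176 186]
 [243 243 244 246 247 249 248 233 194 176 159 160 162 166 162 166 169 174
  172 178]
 [243 243 246 247 247 248 248 249 250 234 179 172 190 195 186 167 172 175
  177 189]
 [243 244 246 247 247 248 248 248 249 249 235 231 251 253 241 210 192 171
  180 232]
 [245 246 247 247 248 247 247 247 248 249 250 251 252 253 254 255 245 213
  222 255]
 [247 247 248 247 247 247 248 248 248 249 251 251 251 252 253 254 255 255
  255 255]
 [247 246 246 246 247 247 246 248 249 251 251 252 252 253 253 253 254 255
  255 255]
 [247 247 246 247 247 247 247 249 251 252 253 252 254 255 254 253 254 255
  255 255]
 [247 246 247 247 247 247 248 250 238 178 153 163 211 251 255 254 255 255
  255 255]
 [245 246 246 246 247 248 242 194 125 104  99 104 120 173 231 255 255
[... 3178 characters left out ...]
 239 241 247 249 249 249 248 245 245 248 249 249 248 247 246 243
  238 223]
 [240 240 241 246 249 249 249 247 245 244 246 248 248 247 248 246 245 246
  245 244]
 [238 241 244 248 249 248 247 245 244 245 249 248 248 247 246 245 244 245
  244 244]
 [238 244 248 249 248 248 246 245 246 249 249 248 247 245 244 244 245 245
  244 244]]
0.122 [303.31609365 252.03826692] [289.98509747 221.33090122]
0.126 [303.36161556 251.07888921] [289.99359433 220.36412673]
0.13 [303.40739077 250.11426202] [290.0021362  219.39243677]
0.16 [303.7589989  242.70774012] [290.06767211 211.94417316]
0.164 [303.80701613 241.69667808] [290.07661159 210.92912372]
0.17 [303.87955773 240.16941052] [290.0901121  209.39661066]
```

Run:
```python
from h import *
t=imaging.snapshot('top')
a=cv2.imread('pics/t9.png').astype(int);b=cv2.imread('pics/t8.png').astype(int)
print(a[157:174,284:302,2]);print(b[190:206,256:276,2])
for th,z in ((.2,.164),(1.5,.162),(1.57,.162),(1.63,.162)):print(th,proj(t,[*(PV+DR@(.0945*np.array([-np.cos(th),-np.sin(th),0])))[:2],z]))
K=PV+DR@(.0945*np.array([-np.cos(1.58),-np.sin(1.58),0]));K[2]=.19;print(K);plan(K,toolR(DY+1.55),8)
```

```text
[[187 188 188 187 188 188 188 188 189 189 188 184 169 143 119 110 108 108]
 [194 194 193 193 194 193 193 194 194 195 194 189 173 145 120 109 108 107]
 [197 196 196 196 196 196 196 195 195 196 196 191 175 146 120 109 107 107]
 [196 195 195 195 195 194 191 187 186 189 192 188 173 145 119 109 108 107]
 [193 193 192 192 189 182 171 161 158 164 172 176 168 144 121 110 108 109]
 [191 191 190 187 178 157 131 113 107 116 133 151 155 139 120 112 110 110]
 [190 190 190 183 162 127  90  68  63  70  91 118 135 132 118 110 109 109]
 [195 195 192 180 150 105  67  52  50  52  66  92 117 123 114 107 106 106]
 [212 211 206 186 146  95  62  51  51  50  55  74 101 113 110 105 104 104]
 [228 227 223 202 150  95  62  53  52  51  52  65  87 104 105 103 103 103]
 [237 236 233 215 159  96  61  54  52  51  50  61  84  99 103 102 103 102]
 [238 237 234 218 166 100  60  50  49  46  49  65  86 100 104 105 104 104]
 [230 230 227 213 166 106  60  44  43  42  50  71  92 104 107 107 106 106]
 [204 203 199 187 157 115  82  68  63  62  68  85 100 107 109 109 109 109]
 [180 179 177 174 164 149 134 122 115 110 109 114 
[... 1194 characters left out ...]
]
 [215 215 215 214 213 204 182 145 111  91  89 105 138 176 202 213 214 214
  214 214]
 [216 216 216 215 215 213 204 185 163 149 146 156 177 199 211 214 215 214
  214 213]
 [215 215 215 214 214 214 211 206 197 193 192 194 201 208 211 211 211 211
  209 209]
 [214 213 212 212 209 209 207 207 206 205 204 204 204 205 205 205 204 204
  203 202]]
0.2 [265.00209228 196.77238243]
1.5 [292.06600648 167.31071925]
1.57 [292.15974969 165.0424389 ]
1.63 [292.11002443 163.09952519]
[ 0.65539021 -0.02095519  0.19      ]
rot [ 0.004 -0.     0.049] shift(final axes) [0.0111 0.2238 0.0627] per row [ 0.0005 -0.0001  0.0061] [0.0014 0.028  0.0078] world now [ 0.4313 -0.0185  0.2527] t 29.1333 F [-0.1  0.4 -0.2]
```

Emit:
apply_moves([
  [[0,0,0,0,0,0.049,0],[0.002,0.03,0.005,0,0,0,0],[0.002,0.04,0.01,0,0,0,0],[0.002,0.04,0.01,0,0,0,0],[0.002,0.04,0.01,0,0,0,0],[0.002,0.04,0.01,0,0,0,0],[0.001,0.034,0.018,0,0,0,0],[0,0,0,0,0,0,0]],
])

```text
time_s: 29.8
ee_pos: [0.6593, -0.0208, 0.1842]
orientation: [0.001, 0.728, 0.686, 0.001]
force: [0.2, 0.8, -1.1]
opening: 0.0008
grip_force: 0.0
```

Emit:
apply_moves([
  [[0,0,0.008,0,0,0,0],[0,0,0.006,0,0,0,0],[0,0,0.003,0,0,0,0],[0,0,0,0,0,0,0],[0,0,0,0,0,0,0]],
])

```text
time_s: 30.22
ee_pos: [0.6539, -0.0213, 0.174]
orientation: [0.001, 0.729, 0.685, 0.001]
force: [0.0, 1.0, -0.0]
opening: 0.0002
grip_force: 0.0
```

Emit:
apply_moves([
  [[0,0,0.004,0,0,0,0],[0,0,0.003,0,0,0,0],[0,0,0,0,0,0,0]],
])

```text
time_s: 30.47
ee_pos: [0.6541, -0.0212, 0.1661]
orientation: [0.001, 0.728, 0.685, 0.001]
force: [-1.0, -0.5, -0.6]
opening: -0.0
grip_force: 0.0
```

Emit:
apply_moves([
  [[0,0,0.002,0,0,0,0],[0,0,0,0,0,0,0]],
])

```text
time_s: 30.63
ee_pos: [0.6544, -0.0213, 0.1641]
orientation: [0.001, 0.728, 0.685, 0.001]
force: [-0.0, 0.1, 0.4]
opening: 0.0004
grip_force: 0.0
```

Emit:
apply_moves([
  [[0,0,0.0015,0,0,0,0],[0,0,0,0,0,0,0]],
])

```text
time_s: 30.8
ee_pos: [0.6545, -0.0213, 0.1626]
orientation: [0.001, 0.728, 0.685, 0.001]
force: [-0.2, 0.5, -0.0]
opening: 0.0004
grip_force: 0.0
```

Emit:
apply_moves([
  [[0,0,0.0015,0,0,0,0],[0,0,0,0,0,0,0]],
])

```text
time_s: 30.97
ee_pos: [0.6544, -0.0213, 0.1611]
orientation: [0.001, 0.728, 0.685, 0.001]
force: [0.4, 0.3, -1.1]
opening: 0.0
grip_force: 0.0
```

Emit:
apply_moves([
  [[0,0,0.0015,0,0,0,0],[0,0,0,0,0,0,0]],
])

```text
time_s: 31.13
ee_pos: [0.6544, -0.0213, 0.1596]
orientation: [0.001, 0.728, 0.685, 0.001]
force: [-0.5, 0.4, -0.3]
opening: 0.0005
grip_force: 0.0
```

Emit:
apply_moves([
  [[0,0,0.001,0,0,0,0],[0,0,0,0,0,0,0]],
])

```text
time_s: 31.3
ee_pos: [0.6546, -0.0213, 0.1587]
orientation: [0.001, 0.728, 0.685, 0.001]
force: [-0.3, 0.2, 0.2]
opening: 0.0006
grip_force: 0.2
```

Emit:
apply_moves([
  [[0,0,-0.01,0,0,0,0],[0,0,-0.03,0,0,0,0],[0,0,-0.04,0,0,0,0],[0,-0.03,-0.02,0,0,0,0],[0,-0.04,0,0,0,0,0],[0,-0.04,0,0,0,0,0],[0,-0.02,0,0,0,0,0],[0,0,0,0,0,0,0]],
])

```text
time_s: 31.97
ee_pos: [0.5194, -0.0133, 0.2595]
orientation: [-0.001, 0.729, 0.685, -0.0]
force: [-0.1, -0.0, -0.1]
opening: 0.0003
grip_force: 0.0
```

Run:
```python
from h import *
t=imaging.snapshot('top');s=imaging.snapshot('scene')
a=cv2.imread('pics/t9.png')[:,:,::-1].astype(int);d=abs(a-t['color']).sum(2)
print('knob change',d[157:174,284:297].mean(),'tray change',d[190:280,360:420].mean(),state()['force'])
# drawer gap: is the front edge row unchanged since shutting
b=cv2.imread('pics/t8.png')[:,:,::-1].astype(int);print('front change',abs(b-t['color']).sum(2)[175:197,225:255].mean())
print(bot.sign_off())
```

```text
knob change 124.86425339366515 tray change 88.08259259259259 [ 0.46850922 -0.26798209  0.13184607]
front change 11.862121212121211
the job is handed in; nothing more can be done
None
```

The job is handed in at about 32 s: ferrites in the left compartment (standing on end when last seen), empty tray flat on the mat, drawer shut, and latch in the notch (knob top felt at about 159 mm, matching the drop). I viewed 11 pictures against the limit of 10, and the last picture comparison at the knob and tray showed changes I didn't look into.

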